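Lay the microscope's long camera tube in the cleaning cradle

TASK

Three microscope tubes stand upright on the repair bench. Take the longest one and lay it on its side in the cradle with the two V-shaped saddles, resting in both saddles and about centred over them (either end may point either way), so that its lenses can be cleaned. Set it down in the cradle while still holding it, do not drop it in, and leave the other two tubes standing where they are.

Things in the scene. Friction and masses are not known exactly. Their poses are not given: they have to be found in the camera images.
- long_tube: The tube to lay down: a plain straight aluminium cylinder with thin black bands, 36 mm in diameter all along and 150 mm long, about 0.15 kg, standing upright at the start. Origin at the middle of its length, on its axis (75 mm above the bench when upright); z runs along the tube to its top. The three tubes stand in random order, axes at least 105 mm apart.
- cradle: Fixed grey cradle, two black 90-degree V saddles open upwards. Origin: underside centre, on the bench; the tube must lie along its x. Foot 90 (x) by 76 (y) by 8 mm. Saddles: 10 mm thick, centred at x = -21 and +21 mm, about 60 mm wide (y), tops 72 mm above the bench. The seated tube's axis is 70 mm above the bench, its middle over the origin, 49 mm overhanging freely at each end.
- short_tube: Bystander: upright aluminium tube with black bands, 36 mm in diameter and 95 mm tall; origin at the centre of its foot, z up along it. Leave standing.
- slim_tube: Bystander: upright aluminium tube with black bands, 24 mm in diameter and 120 mm tall; origin at the centre of its foot, z up along it. Leave standing.
Mind the look-alikes: they are no part of the job. What is shaped like the long_tube but blue is not meant.

How it is judged (in metres and radians):
On the way:
1. the long tube is brought into the cradle still held: its middle within 30 mm lengthwise, 25 mm sideways and 35 mm in height of its resting place, its axis within 35 degrees of the cradle's x (x of long_tube in the frame of cradle between -0.03 and 0.03 m and y of long_tube in the frame of cradle between -0.025 and 0.025 m and z of long_tube in the frame of cradle between 0.04 and 0.105 m and angle between the z axis of long_tube and the x axis of cradle, either way round below 0.61 rad and contact force between the fingers and long_tube above 0.5 N), for 0.1 s.
At the end, for the whole second after the job is handed in: The long tube lies released and at rest in both saddles: axis within 10 degrees of the cradle's x (either way), its middle within 18 mm of the cradle's centre lengthwise, 10 mm sideways and 10 mm of its 70 mm resting height. The other two tubes stand upright within 30 mm of their starts (x of long_tube in the frame of cradle between -0.018 and 0.018 m and y of long_tube in the frame of cradle between -0.01 and 0.01 m and z of long_tube in the frame of cradle between 0.06 and 0.08 m and angle between the z axis of long_tube and the x axis of cradle, either way round below 0.175 rad and linear speed of long_tube below 0.03 m/s and angle between each of short_tube, slim_tube's own z axis and vertical below 0.2 rad and distance of each of short_tube, slim_tube from where it was at the start of the episode below 0.03 m); the robot touches nothing.
It fails at once if one of the other tubes is knocked over (angle between any of short_tube, slim_tube's own z axis and vertical above 0.6 rad).
It also fails if it takes over 42 s, if anything falls off the work surface, if the arm or the gripper's body presses on something with over 40 N, if the wrist force passes 120 N, or if a joint passes its speed limit or range.

ROBOT

A 7-joint arm with a two-finger parallel gripper is mounted at the origin on the work surface. World frame = base frame: x ahead of the robot, y to its left, z up, the work surface at z = 0. Lengths are in m, angles in degrees, forces in N, time in s.
With the tool pointing down it reaches from about 0.425 to 0.925 m from the base axis. Payload 6.8 kg.
Tool frame: the origin (TCP) lies at the very end of the fingers, on their centre line; the grasp point (between the pads) lies 19 mm behind it; z points along the fingers, y is the line along which they close (so a half turn about z gives the same grasp; the last joint's range is limited). The gripper opens to 88 mm and grips with 3 to 60 N. Pads are 20 mm wide; open, the fingers measure 115 mm over their backs; the gripper's body (75 mm by 178 mm) begins 61 mm behind the grasp point.
Start: joints at [67.145, 27.33, 1.283, 89.118, -0.659, 63.558, -4.761], TCP at [0.194, -0.647, 0.223] pointing down, gripper open.
Joint ranges: [-169.35, 169.35], [-19.33, 120.38], [-80.79, 83.38], [13.8, 139.57], [-78.32, 258.32], [9.67, 109.79], [-169.56, 169.56]. Speed limits (degrees/s): [136.94, 136.94, 180, 180, 180, 180, 180].

INTERFACE

Orientations are given as a 3x3 rotation matrix whose columns are the frame's x, y, z axes.
In Python, from station import r, cams, ticket gives the robot as it stands.
- The arm moves only by the tool step_arm, never from a script. Its argument "motion" is a list of rows, each a list of 3 entries, a list of its own where there are three numbers: the closure, from 0 (fully open) to 1 (shut), then the shift along the world's x, y, z in mm, then the turn, a rotation vector about the world's x, y, z in rad. A call has 1 to 10 rows; each row is the pose to reach, as a shift and turn from the pose commanded when the call began; what a row does not reach only later rows make up. A row lasts 1/8 s, in which the tool goes at most 62.5 mm and 10.7 degrees, less where a joint would pass 70% of its speed; a pose out of reach is approached as far as the arm can. A call with a gripper value outside its range is refused whole. The fingers move at their own pace and stop on an object; "newtons" is the grip in N (left out, the last holds). Time passes only in rows, so rows that repeat a pose let the fingers close. It gives the time, the measured TCP pose, the force, the opening and the grip force at its end, in the units of the state.
- r.state(): the state, without advancing time (a new reading comes with each control period).
- cams.snapshot(name): name is "scene" or "top" or "wrist"; returns a dict with "color" (384x512x3 uint8, red, green, blue), "fx", "fy", "cx", "cy" (pixels), "k1" (the pictures are not rectified: a ray, as slopes to the right and down, at radius r is drawn at 1 + k1 r^2 times it, then the intrinsics apply), "rvec" (rotation vector, rad) and "tvec" (3), from world to camera coordinates, as OpenCV has them; the wrist camera has in their place "mount" (4x4, takes a point from camera to tool coordinates, whose origin is the TCP and whose axes are the flange's). Camera axes: x right, y down, z forward; pixel columns grow to the right and rows downward; lengths in m; the calibration is good to about 2 mm. A picture is of the moment at which its call begins: read the wrist's pose just before it. There is no depth.
- ticket.job_done(): hands the job in; it is judged then, once.
The state is a dict: "t": time; "joint_pos": joint angles; "joint_velocities": joint speeds; "tau": joint torques, N m; "ee_pos": TCP position; "orientation": TCP orientation; "force": force on the tool from outside, world axes, zero at the start; "wrist_torque": the same for the moment, N m; "finger_gap": finger opening in m; "grip_force": force on a finger pad.
Only numpy, scipy, OpenCV 4.12 (cv2) and the standard library are available. Lean on these libraries where they do the work, as an engineer would, in place of code of your own. Each camera call takes 0.05 s, during which the arm holds its last target. There are 200 camera calls.

## Working session

There is one attempt and no reset: what is moved stays moved. The work goes in short steps, Python scripts to look and compute and a tool call to move; the robot and the scene stay as the last step left them, time stands still between calls to the robot, and variables do not carry over. Pictures are saved under pics/ and viewed, at most 10 in all, crops included, and the job is handed in when it is done.

Besides the shell and the picture viewer there is one more tool, called after "Request:" as a command line: name --argument value ..., lists and objects as JSON in quotes. step_arm: Moves the arm, as the interface text tells. Its arguments: {"type":"object","properties":{"motion":{"type":"array","items":{"type":"array"}},"newtons":{"type":"number"}},"required":["motion"]}

```bash
mkdir -p pics; python3 - <<'E'
from station import r,cams
import cv2,numpy as np
print(r.state())
for n in("scene","top"):
    s=cams.snapshot(n); cv2.imwrite(f"pics/{n}0.png",s["color"][:,:,::-1]); print(n,{k:v for k,v in s.items() if k!="color"})
E
```

```text
{'t': 0.0, 'joint_pos': array([67.14334052, 27.37318915,  1.28134163, 89.17628643, -0.65876098,
       63.55957467, -4.76110548]), 'joint_velocities': array([-0.06340792, -0.051287  ,  0.06306793,  0.03210142, -0.0543143 ,
       -0.04165869, -0.10439013]), 'tau': array([ 2.42646820e-04, -5.82853174e+01,  1.53449904e+00, -2.72616971e+01,
       -5.43606374e-02,  1.67957658e-02,  1.38528753e-04]), 'ee_pos': array([ 0.19335059, -0.64609354,  0.22172763]), 'orientation': array([[ 9.58006506e-01,  2.86745739e-01, -6.44589507e-04],
       [ 2.86746427e-01, -9.58005090e-01,  1.65358878e-03],
       [-1.43360494e-04, -1.76898254e-03, -9.99998425e-01]]), 'force': array([-0.08884609,  0.0371476 , -0.69431063]), 'wrist_torque': array([-0.0233432 ,  0.01440005, -0.00758018]), 'grip_force': 0.0, 'finger_gap': 0.0880578919037395}
scene {'fx': 358.8492633694212, 'fy': 358.8492633694212, 'cx': 260.8952338135274, 'cy': 194.15747998753562, 'k1': 0.019751910886971247, 'rvec': array([ 1.46480944,  1.95062944, -0.90623597]), 'tvec': array([ 0.19464445, -0.22777191,  1.21780496])}
top {'fx': 496.3287934476361, 'fy': 496.3287934476361, 'cx': 257.43014055225603, 'cy': 188.92906342588725, 'k1': 0.033960790257377915, 'rvec': array([ 2.15391835, -2.16364675,  0.13725434]), 'tvec': array([-0.02976951,  0.54583895,  1.30899271])}
```

View pics/scene0.png

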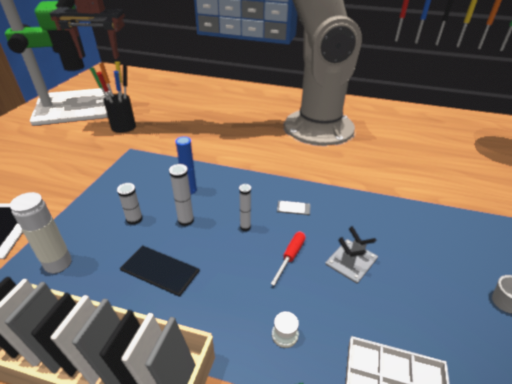

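View pics/top0.png

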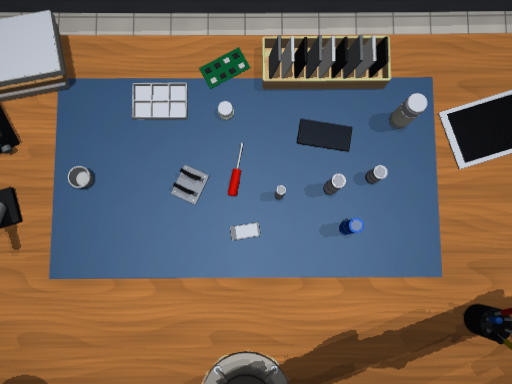

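The scene view shows the long tube with its top near (180,170) and its foot near (186,222); the blue look-alike is behind it, with the short tube at (130,203) and the slim one at (245,207). In the top view the long tube's top is at (339,181), the short's at (378,174), the slim's at (281,190), the blue's at (352,226) and the cradle is at (189,185).

```bash
cat > h.py <<'E'
import cv2,numpy as np
def ray(s,uv):
    p=np.array([(uv[0]-s["cx"])/s["fx"],(uv[1]-s["cy"])/s["fy"]]); q=p.copy()
    for _ in range(20): q=p/(1+s["k1"]*(q@q))
    R=cv2.Rodrigues(s["rvec"])[0]
    return -R.T@s["tvec"], R.T@np.array([*q,1.])
def onplane(s,uv,z):
    o,d=ray(s,uv); return o+d*(z-o[2])/d[2]
def proj(s,P):
    R=cv2.Rodrigues(s["rvec"])[0]; c=R@np.array(P)+s["tvec"]; q=c[:2]/c[2]; q=q*(1+s["k1"]*(q@q))
    return np.array([q[0]*s["fx"]+s["cx"],q[1]*s["fy"]+s["cy"]])
E
python3 - <<'E'
from station import cams
from h import *
t=cams.snapshot("top"); s=cams.snapshot("scene")
for n,uv,z in(("long",(339,181),.15),("short",(378,173),.095),("slim",(281,189),.12),("blue",(350,226),.15)):print(n,onplane(t,uv,z).round(3))
print("scene long",onplane(s,(179,170),.15),"foot",onplane(s,(186,219),0))
a=cv2.resize(t["color"][160:215,155:225],None,fx=7,fy=7,interpolation=cv2.INTER_CUBIC)
b=cv2.resize(t["color"][155:245,265:395],None,fx=4,fy=4,interpolation=cv2.INTER_CUBIC)
c=np.zeros((800,600,3),np.uint8)[:a.shape[0]+0]
H=max(a.shape[0],b.shape[0]);im=np.zeros((H,a.shape[1]+b.shape[1],3),np.uint8);im[:a.shape[0],:a.shape[1]]=a;im[:b.shape[0],a.shape[1]:]=b
print(im.shape); im=im[:,:1100]
cv2.imwrite("pics/c1.png",cv2.resize(im,None,fx=.78,fy=.78)[:,:,::-1])
# cradle masks
c=t["color"].astype(int); sub=c[160:215,155:225]; 
dark=(sub.max(2)<45).astype(np.uint8); n,l,st,ce=cv2.connectedComponentsWithStats(dark)
for i in range(1,n):
    if st[i,4]>12:
        ys,xs=np.where(l==i); (cx,cy),wh,ang=cv2.minAreaRect(np.c_[xs,ys].astype(np.float32)); m=ce[i]+[155,160]
        vx=cv2.fitLine(np.c_[xs,ys].astype(np.float32),cv2.DIST_L2,0,.01,.01).ravel()
        print("dark",st[i,4],m,wh,ang,vx[:2],onplane(t,m,.06))
grey=((sub.min(2)>95)).astype(np.uint8); grey=cv2.morphologyEx(grey|dark,cv2.MORPH_CLOSE,np.ones((3,3)))
n,l,st,ce=cv2.connectedComponentsWithStats(grey)
i=1+np.argmax(st[1:,4]); ys,xs=np.where(l==i); rc=cv2.minAreaRect(np.c_[xs,ys].astype(np.float32)); print(rc)
for p in cv2.boxPoints(rc)+[155,160]: print(p,onplane(t,p,.008).round(4))
print(onplane(t,np.array(rc[0])+[155,160],.008))
E
```

```text
long [ 0.55  -0.234  0.15 ]
short [ 0.578 -0.344  0.095]
slim [ 0.535 -0.092  0.12 ]
blue [ 0.439 -0.258  0.15 ]
scene long [ 0.55483522 -0.22821368  0.15      ] foot [ 0.546111   -0.23447053  0.        ]
(385, 1010, 3)
dark 66 [189.93939394 174.57575758] (21.023448944091797, 3.5643200874328613) 25.016895294189453 [0.9012135 0.4333754] [0.58169731 0.1471755  0.06      ]
dark 66 [183.45454545 188.6969697 ] (21.43499183654785, 3.393184185028076) 24.443954467773438 [0.90492356 0.4255742 ] [0.54391954 0.16387638 0.06      ]
((34.1195068359375, 23.824390411376953), (28.146739959716797, 32.82622528076172), 24.775142669677734)
[169.46340942 192.82926941] [0.5392 0.2098 0.008 ]
[183.21950722 163.02439022] [0.6222 0.1731 0.008 ]
[208.77560425 174.81951141] [0.5888 0.1021 0.008 ]
[195.01950836 204.62438965] [0.5063 0.1392 0.008 ]
[0.56394036 0.15609084 0.008     ]
```

View pics/c1.png

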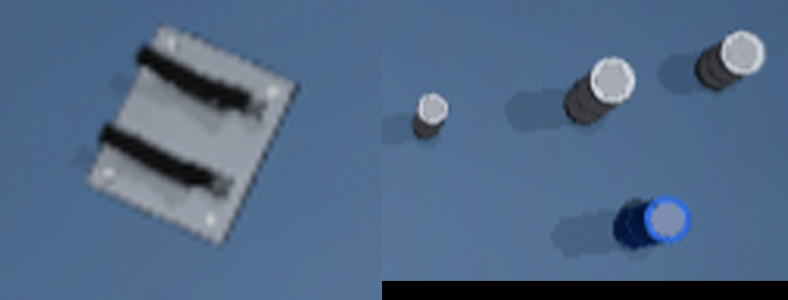

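The zoomed top view shows the cradle with both black saddles running along (0.90,0.43) in image axes, which puts the cradle at about (0.563, 0.156) with its x axis at −24°. The long tube stands at (0.55, −0.233), clear of its neighbours. I'll grasp near its top with the tool tilted 30° below horizontal at azimuth −60°, then swing it 90°.

```bash
cat >> h.py <<'E'
from scipy.spatial.transform import Rotation as Ro
def tool(az,down):
    a,b=np.radians([az,down]); d=np.array([np.cos(a),np.sin(a),0]); z=np.cos(b)*d-np.sin(b)*np.array([0,0,1])
    y=np.array([-np.sin(a),np.cos(a),0]); return np.c_[np.cross(y,z),y,z]
E
python3 - <<'E'
from station import r
from h import *
s=r.state(); R=s["orientation"]; T=tool(-60,30)
print(T.round(3),Ro.from_matrix(T@R.T).as_rotvec().round(3))
g=np.array([.55,-.233,.127])+.019*T[:,2]; pre=g-.13*T[:,2]; print(g,pre,((pre-s["ee_pos"])*1000).round(1))
E
```

```text
[[-0.25   0.866  0.433]
 [ 0.433  0.5   -0.75 ]
 [-0.866  0.    -0.5  ]] [-1.106  0.438  1.617]
[ 0.55822724 -0.24725     0.1175    ] [ 0.50193559 -0.14975     0.1825    ] [308.5 496.6 -39.6]
```

Request:
step_arm --motion '[[0,[30,40,60],[0,0,0.18]],[0,[60,90,110],[-0.1,0.04,0.3]],[0,[100,140,130],[-0.22,0.09,0.45]],[0,[140,190,130],[-0.33,0.13,0.6]],[0,[170,240,130],[-0.44,0.18,0.75]],[0,[200,290,130],[-0.55,0.22,0.9]],[0,[230,340,130],[-0.66,0.26,1.05]],[0,[260,390,130],[-0.78,0.31,1.2]],[0,[290,440,130],[-0.9,0.36,1.35]],[0,[308,496,130],[-1.0,0.4,1.48]]]'

```text
t: 1.45
ee_pos: [0.5004, -0.1545, 0.3532]
orientation: [[-0.14, 0.932, 0.336], [0.561, 0.354, -0.748], [-0.816, 0.084, -0.572]]
force: [0.9, -0.7, -1.2]
finger_gap: 0.0878
grip_force: 0.0
```

```bash
python3 - <<'E'
from station import r
from h import *
s=r.state(); R=s["orientation"]; T=tool(-60,30)
print(s["t"],s["ee_pos"],s["joint_pos"].round(1),Ro.from_matrix(T@R.T).as_rotvec().round(3))
g=np.array([.55,-.233,.127])+.019*T[:,2]; pre=g-.13*T[:,2]; print(((pre-s["ee_pos"])*1000).round(1))
E
```

```text
1.45 [ 0.50043612 -0.15450283  0.35323174] [ 16.9   4.7 -40.9 122.9  63.6  71.5 -37.8] [-0.116  0.038  0.157]
[   1.5    4.8 -170.7]
```

Request:
step_arm --motion '[[0,[2,5,-20],[-0.06,0.02,0.08]],[0,[2,5,-60],[-0.116,0.038,0.157]],[0,[2,5,-110],[-0.116,0.038,0.157]],[0,[2,5,-150],[-0.116,0.038,0.157]],[0,[2,5,-171],[-0.116,0.038,0.157]],[0,[2,5,-171],[-0.116,0.038,0.157]],[0,[2,5,-171],[-0.116,0.038,0.157]]]'

```text
t: 2.33
ee_pos: [0.5017, -0.1516, 0.1825]
orientation: [[-0.248, 0.869, 0.429], [0.437, 0.495, -0.751], [-0.865, 0.001, -0.502]]
force: [0.3, 0.4, 0.4]
finger_gap: 0.0876
grip_force: 0.0
```

```bash
cat > m.py <<'E'
from station import r,cams
from h import *
def wcam(st,w):
    R=st["orientation"];M=np.array(w["mount"]);Rwc=R@M[:3,:3];o=st["ee_pos"]+R@M[:3,3]
    return dict(w,rvec=cv2.Rodrigues(Rwc.T)[0],tvec=-Rwc.T@o)
E
python3 - <<'E'
from m import *
s=r.state(); R=s["orientation"]; T=tool(-60,30)
print(s["t"],s["ee_pos"],s["joint_pos"].round(1),Ro.from_matrix(T@R.T).as_rotvec().round(3))
g=np.array([.55,-.233,.127])+.019*T[:,2]; print(((g-s["ee_pos"])*1000).round(1))
w=wcam(s,cams.snapshot("wrist")); im=w["color"][:,:,::-1].copy()
print(proj(w,[.55,-.233,.15]),proj(w,[.55,-.233,0]))
cv2.imwrite("pics/w1.png",im)
E
```

```text
2.325 [ 0.50171485 -0.15163683  0.18245327] [  9.4  26.  -39.8 135.5  86.1  76.5 -64.8] [-0.003 -0.     0.005]
[ 56.5 -95.6 -65. ]
[259.99907731 217.45721834] [259.63765902  88.42101304]
```

View pics/w1.png

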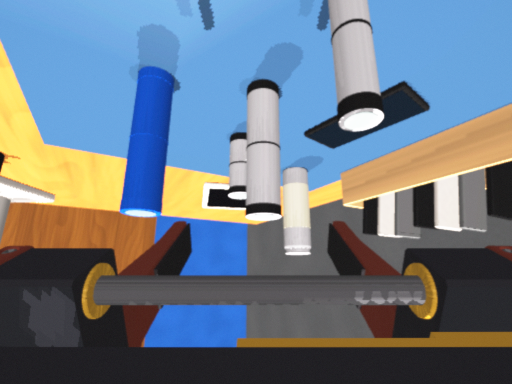

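The wrist view (upside down) shows the long tube centred at u≈263, from foot (263,88) to top (263,212), against a prediction of 260. That is good to about 2 mm, so I'll advance along the tool axis and grip.

Request:
step_arm --motion '[[0,[14,-24,-16],[0,0,0.003]],[0,[28,-48,-32],[0,0,0.003]],[0,[42,-71,-48],[0,0,0.003]],[0,[56,-95,-65],[0,0,0.003]],[0,[56,-95,-65],[0,0,0.003]],[0,[56,-95,-65],[0,0,0.003]]]'

```text
t: 3.12
ee_pos: [0.5576, -0.2462, 0.1178]
orientation: [[-0.249, 0.867, 0.432], [0.436, 0.498, -0.75], [-0.865, 0.002, -0.502]]
force: [-0.3, -0.7, 0.3]
finger_gap: 0.0879
grip_force: 0.0
```

Request:
step_arm --motion '[[0.4,[0,0,0],[0,0,0]],[0.7,[0,0,0],[0,0,0]],[0.7,[0,0,0],[0,0,0]],[0.8,[0,0,0],[0,0,0]],[0.8,[0,0,0],[0,0,0]],[0.8,[0,0,0],[0,0,0]]]' --newtons 40

```text
t: 3.88
ee_pos: [0.5574, -0.2467, 0.1166]
orientation: [[-0.25, 0.867, 0.431], [0.436, 0.498, -0.75], [-0.865, 0.0, -0.502]]
force: [-0.6, 0.3, -0.5]
finger_gap: 0.0357
grip_force: 39.8
```

```bash
python3 - <<'E'
from m import *
s=r.state(); print(s["t"],s["ee_pos"],s["joint_pos"].round(1),s["finger_gap"],s["grip_force"],s["force"])
w=cams.snapshot("wrist"); t=cams.snapshot("scene")
cv2.imwrite("pics/w2.png",np.hstack([cv2.resize(w["color"],(400,300)),cv2.resize(t["color"][100:300,50:350],(400,300))])[:,:,::-1])
E
```

```text
3.875 [ 0.55739964 -0.24670029  0.11660218] [ 17.   35.9 -31.  131.5 103.9  71.7 -67. ] 0.03573229353925464 39.84367311000824 [-0.63443963  0.29098036 -0.46126602]
```

View pics/w2.png

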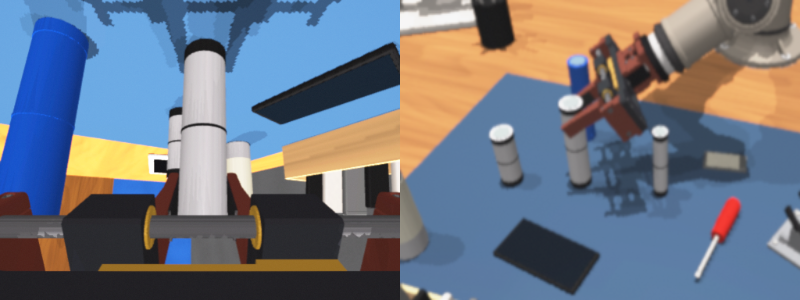

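The left half shows the tube between the pads; the right half shows it gripped near the top, with the others still standing. Lifting now.

Request:
step_arm --motion '[[0.8,[0,0,20],[0,0,0]],[0.8,[0,0,60],[0,0,0]],[0.8,[0,0,110],[0,0,0]],[0.8,[0,0,160],[0,0,0]],[0.8,[0,0,210],[0,0,0]],[0.8,[0,0,210],[0,0,0]],[0.8,[0,0,210],[0,0,0]]]'

```text
t: 4.85
ee_pos: [0.5565, -0.247, 0.3255]
orientation: [[-0.251, 0.867, 0.43], [0.436, 0.498, -0.75], [-0.864, -0.001, -0.503]]
force: [-0.2, -1.2, -2.0]
finger_gap: 0.0357
grip_force: 39.9
```

```bash
cat >> m.py <<'E'
a=np.radians(-24); d=np.array([np.cos(a),np.sin(a),0])
def goal(off=.051,c=(.5635,.1555,.07)):
    F=tool(-24,120); return np.array(c)+off*d+.019*F[:,2],F
E
python3 - <<'E'
from m import *
s=r.state(); R=s["orientation"]; g,F=goal()
print(s["ee_pos"],s["joint_pos"].round(1),s["finger_gap"],s["grip_force"],s["force"])
print(Ro.from_matrix(F@R.T).as_rotvec().round(3),((g-s["ee_pos"])*1000).round(1))
V=tool(-24,75); print(Ro.from_matrix(V@R.T).as_rotvec().round(3),Ro.from_matrix(F@V.T).as_rotvec().round(3))
E
```

```text
[ 0.5564818  -0.24696553  0.32548041] [ 22.8  10.1 -34.7 125.1  82.3  61.  -35.5] 0.03567358487950027 39.853500723838806 [-0.17153464 -1.21617854 -2.00446294]
[1.065 1.179 0.494] [  44.9  385.6 -271.9]
[0.533 0.589 0.598] [ 0.319  0.717 -0.   ]
```

Request:
step_arm --motion '[[0.8,[3,20,0],[0.08,0.09,0.037]],[0.8,[7,60,0],[0.17,0.19,0.08]],[0.8,[11,100,0],[0.26,0.29,0.12]],[0.8,[15,140,0],[0.36,0.4,0.167]],[0.8,[19,180,0],[0.46,0.51,0.213]],[0.8,[24,220,0],[0.56,0.62,0.26]],[0.8,[29,260,0],[0.66,0.73,0.306]],[0.8,[34,300,0],[0.76,0.84,0.352]],[0.8,[39,340,0],[0.86,0.95,0.4]],[0.8,[43,370,0],[0.94,1.04,0.436]]]'

```text
t: 6.1
ee_pos: [0.6001, 0.1238, 0.3237]
orientation: [[-0.824, 0.462, -0.329], [0.451, 0.885, 0.114], [0.344, -0.054, -0.937]]
force: [-0.1, -0.7, -1.5]
finger_gap: 0.0351
grip_force: 39.9
```

```bash
python3 - <<'E'
from m import *
s=r.state(); R=s["orientation"]; g,F=goal()
print(s["ee_pos"],s["joint_pos"].round(1),s["finger_gap"],s["grip_force"],s["force"])
print(Ro.from_matrix(F@R.T).as_rotvec().round(3),((g-s["ee_pos"])*1000).round(1))
E
```

```text
[0.60007639 0.12383828 0.32368117] [ 16.9  35.7 -48.3  74.6  10.9  94.4  32.6] 0.035072683713357124 39.85442340373993 [-0.11796001 -0.65596333 -1.54004785]
[0.123 0.132 0.057] [   1.3   14.8 -270.1]
```

Request:
step_arm --motion '[[0.8,[1,15,-20],[0.06,0.066,0.028]],[0.8,[1,15,-70],[0.123,0.132,0.057]],[0.8,[1,15,-120],[0.123,0.132,0.057]],[0.8,[1,15,-170],[0.123,0.132,0.057]],[0.8,[1,15,-200],[0.123,0.132,0.057]],[0.8,[1,15,-210],[0.123,0.132,0.057]],[0.8,[1,15,-210],[0.123,0.132,0.057]],[0.8,[1,15,-210],[0.123,0.132,0.057]]]'

```text
t: 7.1
ee_pos: [0.6019, 0.1387, 0.1178]
orientation: [[-0.795, 0.409, -0.448], [0.355, 0.912, 0.203], [0.492, 0.002, -0.87]]
force: [-0.4, 0.5, -1.0]
finger_gap: 0.0353
grip_force: 39.8
```

```bash
python3 - <<'E'
from m import *
s=r.state(); R=s["orientation"]; g,F=goal()
print(s["t"],s["ee_pos"],s["joint_pos"].round(1),s["finger_gap"],s["force"])
print(Ro.from_matrix(F@R.T).as_rotvec().round(3),((g-s["ee_pos"])*1000).round(1))
w=wcam(s,cams.snapshot("wrist")); t=cams.snapshot("top"); c=cams.snapshot("scene")
z=g[2]*0+.07+(s["ee_pos"][2]-g[2]); print("tube axis z",z)
C=np.array([.5635,.1555,0])
# predicted: tube ends in each view, saddle tops
off=np.array([s["ee_pos"][0],s["ee_pos"][1],0])-[*g[:2],0]
for n,v in(("w",w),("top",t),("scene",c)):
    print(n,[proj(v,C+off+k*d+[0,0,z]).round(0) for k in(-.075,.075)],[proj(v,C+k*d+[0,0,.045]).round(0) for k in(-.021,.021)])
a=cv2.resize(w["color"],(480,360));b=cv2.resize(t["color"][140:230,130:250],(320,240));e=cv2.resize(c["color"][190:300,300:400],(320,352))
im=np.zeros((600,800,3),np.uint8);im[:360,:480]=a;im[:240,480:]=b;im[245:597,480:]=e
cv2.imwrite("pics/f1.png",im[:,:,::-1])
E
```

```text
7.1 [0.60192072 0.13869286 0.11779837] [ 16.8  51.1 -46.4  80.3  13.   81.9  38.2] 0.03526949174103287 [-0.39290751  0.48387536 -1.02283303]
[0.001 0.009 0.003] [ -0.5  -0.1 -64.3]
tube axis z 0.1342528567298889
w [array([259.,  61.]), array([260., 292.])] [array([259., 177.]), array([259., 221.])]
top [array([170., 204.]), array([195., 150.])] [array([184., 189.]), array([191., 175.])]
scene [array([381., 196.]), array([344., 236.])] [array([360., 241.]), array([350., 252.])]
```

View pics/f1.png

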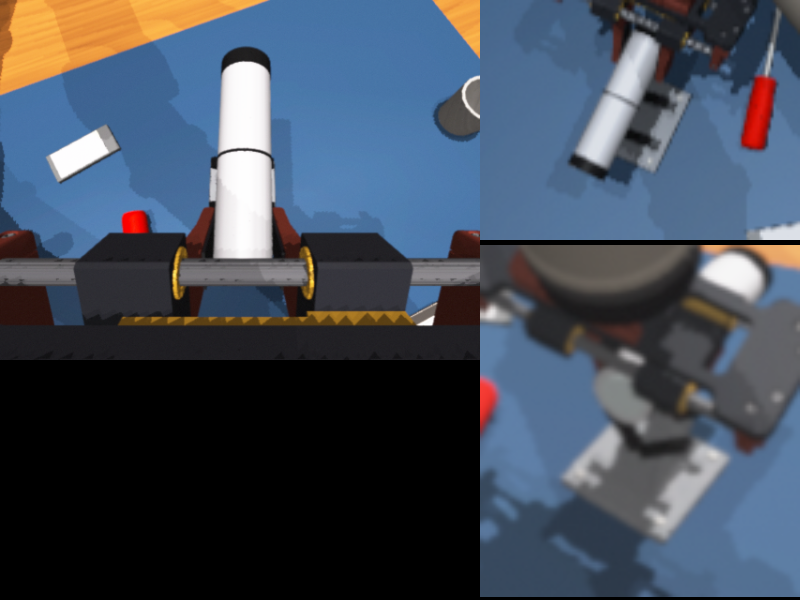

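The wrist view shows the tube aligned over the cradle. Its far end is at about (262,62), predicted (259,61), the foot edges are symmetric about it, and the top view agrees. I'll descend gently.

Request:
step_arm --motion '[[0.8,[0,0,-15],[0,0.009,0]],[0.8,[0,0,-35],[0,0.009,0]],[0.8,[0,0,-50],[0,0.009,0]],[0.8,[0,0,-57],[0,0.009,0]],[0.8,[0,0,-59],[0,0.009,0]],[0.8,[0,0,-61],[0,0.009,0]],[0.8,[0,0,-61],[0,0.009,0]]]'

```text
t: 8.12
ee_pos: [0.6011, 0.1382, 0.0564]
orientation: [[-0.789, 0.409, -0.458], [0.355, 0.913, 0.203], [0.501, -0.003, -0.866]]
force: [-3.1, -2.1, 2.2]
finger_gap: 0.0358
grip_force: 39.8
```

Request:
step_arm --motion '[[0.8,[0,0,-1],[0,0,0]],[0.8,[0,0,-2],[0,0,0]],[0.8,[0,0,-3],[0,0,0]],[0.8,[0,0,-3],[0,0,0]]]'

```text
t: 8.62
ee_pos: [0.6016, 0.1383, 0.0555]
orientation: [[-0.79, 0.409, -0.458], [0.355, 0.913, 0.203], [0.501, -0.002, -0.866]]
force: [-3.2, -4.2, 14.8]
finger_gap: 0.0354
grip_force: 39.9
```

Request:
step_arm --motion '[[0.8,[0,0,1],[0,0,0]],[0.7,[0,0,1],[0,0,0]],[0.5,[0,0,1],[0,0,0]],[0.2,[0,0,1],[0,0,0]],[0,[0,0,1],[0,0,0]],[0,[0,0,1],[0,0,0]],[0,[0,0,1],[0,0,0]]]' --newtons 10

```text
t: 9.5
ee_pos: [0.6014, 0.1383, 0.0536]
orientation: [[-0.79, 0.409, -0.457], [0.355, 0.912, 0.203], [0.5, -0.002, -0.866]]
force: [-0.1, 0.3, 0.2]
finger_gap: 0.0806
grip_force: 0.0
```

Request:
step_arm --motion '[[0,[8,-4,17],[0,0,0]],[0,[18,-8,35],[0,0,0]],[0,[32,-14,61],[0,0,0]],[0,[50,-22,95],[0,0,0]],[0,[68,-30,130],[0,0,0]],[0,[80,-35,170],[0,0,0]],[0,[80,-35,170],[0,0,0]]]'

```text
t: 10.38
ee_pos: [0.6839, 0.1034, 0.2286]
orientation: [[-0.792, 0.411, -0.451], [0.356, 0.912, 0.206], [0.495, 0.003, -0.869]]
force: [0.5, -0.1, -0.8]
finger_gap: 0.0879
grip_force: 0.0
```

```bash
python3 - <<'E'
from m import *
s=r.state(); w=wcam(s,cams.snapshot("wrist")); t=cams.snapshot("top"); c=cams.snapshot("scene")
C=np.array([.5635,.1555,.07]); n=np.array([-d[1],d[0],0])
for nm,v in(("w",w),("top",t),("scene",c)): print(nm,[proj(v,C+k*d).round(0) for k in(-.075,.075)],[proj(v,C+k*d-[0,0,.025]+[0,0,.027]+j*.03*n).round(0) for k in (-.021,.021) for j in(-1,1)])
a=cv2.resize(w["color"],(480,360));b=cv2.resize(t["color"][140:230,130:250],(320,240));e=cv2.resize(c["color"][190:300,300:400],(320,352));f=cv2.resize(c["color"][100:300,50:350],(360,240))
im=np.zeros((600,800,3),np.uint8);im[:360,:480]=a;im[:240,480:]=b;im[245:597,480:]=e;im[360:,:360]=f
cv2.imwrite("pics/f2.png",im[:,:,::-1])
E
```

```text
w [array([257., 100.]), array([258., 205.])] [array([235., 135.]), array([280., 134.]), array([234., 164.]), array([281., 164.])]
top [array([174., 207.]), array([198., 155.])] [array([193., 193.]), array([172., 183.]), array([200., 178.]), array([179., 169.])]
scene [array([374., 219.]), array([339., 260.])] [array([350., 225.]), array([376., 239.]), array([339., 236.]), array([367., 251.])]
```

View pics/f2.png

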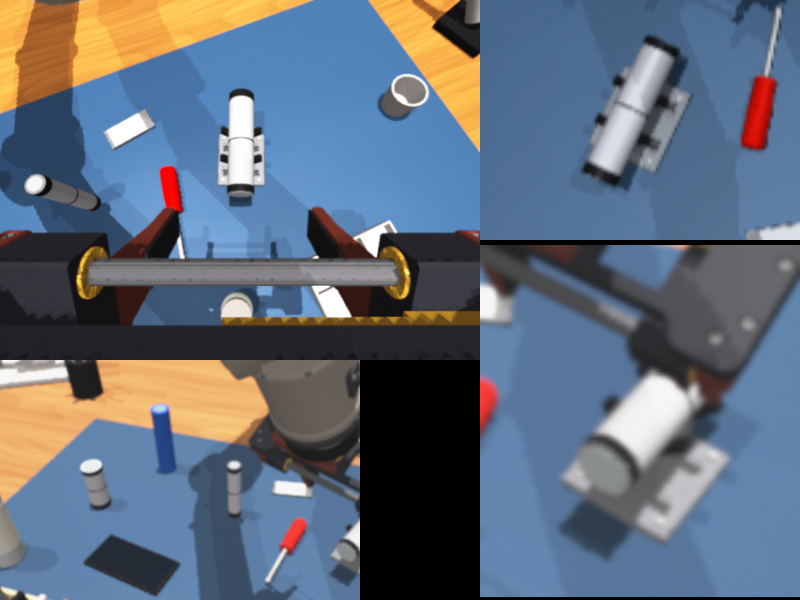

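The tube lies in both saddles in all views. In the top view its ends are at about (176,204) and (198,157), predicted (174,207) and (198,155), so it is centred to a few mm. The other two tubes are standing.

```bash
python3 -c "
from station import ticket
print(ticket.job_done())"
```

```text
the job is handed in; nothing more can be done
None
```

The long tube lies released in both saddles of the cradle, centred to within a few millimetres by the camera views; the other two tubes still stand, and the job is handed in (no verdict came back).

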